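Lock a layer of guide shafts in the leaning shaft rack

TASK

Lay the loose thick shaft, centred endways, in the empty upper pair of V-notches of the leaning rack, beside the shaft that already lies there. Then, holding it square to the rack's slope, lower the white H-shaped spacer, notches down, over both shafts and centred between the rack's strips so that it sits fully down and flush on them and keeps the layer from rolling. Set both parts right down before letting go, gently, neither dropped, tipped into place nor forced, and leave the thin shaft and the bearing block where they are.

Things in the scene. Friction and masses are not known exactly. Their poses are not given: they have to be found in the camera images.
- cradle: Top of the fixed leaning rack: two white notched strips (150 long in x, 20 wide) centred at y = +-70 mm, on aluminium profile. Origin: midway between the axes of the two seated thick shafts, level with the strips' top edges, 105 mm above the bench. x = up the slope (away from the robot), y = level, along the shafts, z = square out of the slope, 30 degrees from vertical, leaning to the robot.
- upper_seat (a point): Where the middle of the loose shaft's axis belongs: cradle (+40, 0, 0) mm, in the empty upper notches. Each strip has two 90-degree V-notches 14 mm deep, at cradle x = -40 (lower, taken) and +40 mm (upper, empty). Between the strips (inner faces at y = +-60 mm) it is open down to the base frame, 22 mm above the bench; the rack's highest point is 143 mm up.
- shaft: The loose thick shaft to be laid: plain ground steel bar, diameter 20 mm, length 200 mm, about 0.5 kg, lying on the bench. Origin at its middle, on its axis (10 mm above the bench); y = its axis. It can roll.
- laid_shaft: An equal thick shaft (20 x 200 mm) already lying in the lower notches of the rack (cradle x = -40 mm). Origin at its middle on the axis, y = its axis. It stays there.
- spacer: White H-shaped layer spacer, 0.2 kg, lying level on the bench: two upright combs (130 long in x, 14 thick, 36 high) centred at y = +-45 mm, joined by a bar. Origin: centre of its underside; z = up. Underside: 90-degree V-notches 12 mm deep at x = +-40 mm (smaller ones on top). Fully seated: origin at cradle (0, 0, +2) mm, axes parallel to the cradle's, either way round, bearing on the shafts only.
- spacer_bar (a point): Middle of the spacer's bare aluminium bar, the place to grip it: 28 mm above the spacer's underside. The bar runs along the spacer's y, 76 mm clear between the combs, 20 wide in x, 16 high (underside 20 mm up), free below and beside.
- thin_shaft: Bystander: thin steel shaft, diameter 12 mm, length 200 mm, lying on the bench; for the next layer, not wanted now. Origin at its middle on the axis, y = its axis.
- bearing_block: Bystander: aluminium linear-bearing block, flange 44 x 36 mm, 37 mm high, on the bench. Origin: centre of its underside.
There are look-alikes about, which are no part of the job. Leave any pink or purple look-alike of the shaft alone.

How it is judged:
On the way, in this order (a step that is already met when the one before it is completed fails the run):
1. the thick shaft is brought down into the upper notches while still held in the fingers (x of shaft in the frame of cradle between 0.034 and 0.046 m and y of shaft in the frame of cradle between -0.018 and 0.018 m and z of shaft in the frame of cradle between -0.006 and 0.006 m and angle between the y axis of shaft and the y axis of cradle, either way round below 0.12 rad and contact force between shaft and the fingers above 1 N), for 0.1 s.
2. both thick shafts lie seated in the notches, let go, before the spacer is set (x of shaft in the frame of cradle between 0.036 and 0.044 m and y of shaft in the frame of cradle between -0.015 and 0.015 m and z of shaft in the frame of cradle between -0.004 and 0.004 m and angle between the y axis of each of shaft, laid_shaft and the y axis of cradle, either way round below 0.07 rad and x of laid_shaft in the frame of cradle between -0.044 and -0.036 m and y of laid_shaft in the frame of cradle between -0.015 and 0.015 m and z of laid_shaft in the frame of cradle between -0.004 and 0.004 m and contact force between shaft and the fingers below 0.2 N and distance between spacer and cradle above 0.03 m), for 0.2 s.
3. the spacer is brought square down onto both shafts while still held in the fingers (x of spacer in the frame of cradle between -0.006 and 0.006 m and y of spacer in the frame of cradle between -0.015 and 0.015 m and z of spacer in the frame of cradle between -0.0039 and 0.0081 m and angle between the y axis of spacer and the y axis of cradle, either way round below 0.12 rad and angle between the z axis of spacer and the z axis of cradle, either way round below 0.12 rad and x of shaft in the frame of cradle between 0.036 and 0.044 m and y of shaft in the frame of cradle between -0.015 and 0.015 m and z of shaft in the frame of cradle between -0.004 and 0.004 m and angle between the y axis of each of shaft, laid_shaft and the y axis of cradle, either way round below 0.07 rad and x of laid_shaft in the frame of cradle between -0.044 and -0.036 m and y of laid_shaft in the frame of cradle between -0.015 and 0.015 m and z of laid_shaft in the frame of cradle between -0.004 and 0.004 m and contact force between spacer and the fingers above 1 N), for 0.1 s.
At the end, for the whole second after the job is handed in: Both thick shafts lie in their notches (axis within 4 mm, endways 15 mm, parallel within 4 degrees) and the spacer sits on both, within 5 mm along the slope, 12 mm along the shafts, 4 mm of full depth, flush within 4 degrees; all released and at rest (x of shaft in the frame of cradle between 0.036 and 0.044 m and y of shaft in the frame of cradle between -0.015 and 0.015 m and z of shaft in the frame of cradle between -0.004 and 0.004 m and angle between the y axis of each of shaft, laid_shaft, spacer and the y axis of cradle, either way round below 0.07 rad and x of laid_shaft in the frame of cradle between -0.044 and -0.036 m and y of laid_shaft in the frame of cradle between -0.015 and 0.015 m and z of laid_shaft in the frame of cradle between -0.004 and 0.004 m and x of spacer in the frame of cradle between -0.005 and 0.005 m and y of spacer in the frame of cradle between -0.012 and 0.012 m and z of spacer in the frame of cradle between -0.0019 and 0.0061 m and angle between the z axis of spacer and the z axis of cradle, either way round below 0.07 rad and contact force between each of shaft, spacer, laid_shaft and the fingers below 0.2 N and linear speed of each of shaft, spacer, laid_shaft below 0.02 m/s and angular speed of each of shaft, spacer, laid_shaft below 0.3 rad/s); the robot touches nothing.
It fails at once if the spacer is forced: it presses on a thick shaft with over 80 N (contact force between spacer and shaft above 80 N or contact force between spacer and laid_shaft above 80 N).
It fails at once if the thin shaft is moved more than 30 mm (distance of thin_shaft from where it was at the start of the episode above 0.03 m).
It fails at once if the bearing block is moved more than 30 mm (distance of bearing_block from where it was at the start of the episode above 0.03 m).
It fails at once if the thick shaft is dropped at the rack (falls faster than 0.5 m/s unheld) (linear speed of shaft above 0.5 m/s and contact force between shaft and the fingers below 0.1 N and distance between shaft and cradle below 0.2 m).
It fails at once if the spacer is dropped at the rack (falls faster than 0.5 m/s unheld) (linear speed of spacer above 0.5 m/s and contact force between spacer and the fingers below 0.1 N and distance between spacer and cradle below 0.2 m).
It also fails if it takes over 56 s, if anything falls off the work surface, if the arm or the gripper's body presses on something with over 40 N, if the wrist force passes 120 N, or if a joint passes its speed limit or range.

ROBOT

A 7-joint arm with a two-finger parallel gripper is mounted at the origin on the work surface. World frame = base frame: x ahead of the robot, y to its left, z up, the work surface at z = 0. Lengths are in m, angles in rad, forces in N, time in s.
With the tool pointing down it reaches from about 0.375 to 0.925 m from the base axis. Payload 3.1 kg.
Tool frame: the origin (TCP) lies between the finger pads; the fingertips stand 19 mm ahead of it and the grasp point (between the pads) is the TCP; z points along the fingers, y is the direction in which the jaws open and shut (so a half turn about z gives the same grasp; the last joint's range is limited). The gripper opens to 85 mm and grips with 20 to 120 N. Pads are 22 mm wide; open, the fingers measure 114 mm over their backs; the gripper's body (76 mm by 85 mm) begins 54 mm behind the grasp point. The pads swing forward as they close: fully open they stand 13 mm farther back than shut.
Start: joints at [1.053, 0.383, 0.044, 1.598, -0.018, 1.161, -0.05], TCP at [0.265, -0.594, 0.25] pointing down, gripper open.
Joint ranges: [-2.61, 2.61], [-0.41, 2.15], [-1.48, 1.57], [0, 2.5], [-1.57, 4.71], [0.05, 1.97], [-2.85, 2.85]. Speed limits (rad/s): [2.79, 2.79, 3.14, 3.14, 3.14, 3.14, 3.14].

INTERFACE

Orientations are given as a unit quaternion [x, y, z, w].
In Python, from bench import move_ptp, movel, move_j, move_gripper, pause, inverse_kinematics, read_camera, camera_params, MotionError, sign_off, look_for, tip_of, read_time_s, read_qpos, read_joint_vel, read_effort, read_eef_pos, read_tcp_rot, read_ft_force, read_ft_torque, read_finger_gap gives the robot as it stands. Calls block until the motion is done:
- move_ptp(position, orientation): joint-space move of the TCP to a pose.
- movel(position, orientation=None, speed=0.15): straight line of the TCP; orientation=None keeps the orientation; speed is the mean speed in m/s.
- move_j(angles): joint-space move.
- move_gripper(opening, effort=None): finger opening in m; effort is the grip in N (None keeps the last); returns when the fingers have stopped.
- pause(seconds).
- inverse_kinematics(position, orientation): joint angles nearest the present ones, or None.
- read_camera(name): name is "scene" or "top" or "wrist"; returns the picture (480x640x3 uint8, red, green, blue); there is no depth.
- camera_params(name): a dict with "K" (3x3 intrinsics, pixels), "camera_from_world" (4x4, takes a point from world to camera coordinates). Camera axes: x right, y down, z forward; pixel columns grow to the right and rows downward; lengths in m; the calibration is good to about 2 mm. A picture is of the moment at which its call begins: read the wrist's pose just before it. camera_params takes no time and is no camera call; for the wrist camera it gives the pose at the moment of the call.
A pose or a line that the arm cannot do raises MotionError and nothing moves.
- sign_off(): hands the job in, once; it reports no verdict.
Trained networks look in the newest picture that a camera, given by its name, has taken for a name from the list of things; names that differ only in an ending like _2 or _b are one class to them, and where a whole thing is asked for, a point or a joint stands for the part that bears it (a point fixed in the world has none). Each returns a list of dicts, best first, with "confidence" (0 to 1); they miss things now and then, are a little off and sometimes report something else, mostly with a low value. They report only what shows in the picture. A call takes as long as a camera call. They do not tell look-alikes from the thing itself.
- look_for(camera, name): "at" ([column, row] in pixels, amid what is visible of it).
- tip_of(camera, name): "at" ([column, row] in pixels: a listed point, or the origin of a listed thing).
Readings, each from a call of its own:
- read_time_s(): time.
- read_qpos(): joint angles.
- read_joint_vel(): joint speeds.
- read_effort(): joint torques, N m.
- read_eef_pos(): TCP position.
- read_tcp_rot(): TCP orientation.
- read_ft_force(): force on the tool from outside, world axes, zero at the start.
- read_ft_torque(): the same for the moment, N m.
- read_finger_gap(): finger opening in m.
Only numpy, scipy, OpenCV 4.12 (cv2) and the standard library are available. Lean on these libraries where they do the work, as an engineer would, in place of code of your own. Each camera call takes 0.05 s, during which the arm holds its last target.

## Working session

There is one attempt and no reset: what is moved stays moved. The work goes in short steps, each a Python script; the robot and the scene stay as the last script left them, time stands still between calls to the robot, and variables do not carry over. Pictures are saved under pics/ and viewed, and the job is handed in when it is done.

```bash
ls; mkdir -p pics; python3 - <<'E'
from bench import *
import cv2,numpy as np
np.set_printoptions(precision=4,suppress=True)
for c in ("scene","top","wrist"):
    im=read_camera(c); cv2.imwrite(f"pics/{c}0.png",im[:,:,::-1])
    p=camera_params(c); print(c,p["K"].tolist()); print(p["camera_from_world"])
    for n in ("shaft","laid_shaft","spacer","spacer_bar","thin_shaft","bearing_block","cradle","upper_seat"):
        print(n,[(np.round(d["at"]).tolist(),round(d["confidence"],2)) for d in tip_of(c,n)][:4])
print(read_time_s(),read_eef_pos(),read_tcp_rot(),read_finger_gap())
E
```

```text
pics
scene [[462.19532764152655, 0.0, 325.30427214001514], [0.0, 462.19532764152655, 237.3521790499457], [0.0, 0.0, 1.0]]
[[ 0.5657  0.8245 -0.0146 -0.3987]
 [ 0.6483 -0.4556 -0.6101 -0.217 ]
 [-0.5097  0.3356 -0.7922  1.4234]
 [ 0.      0.      0.      1.    ]]
shaft [([407.0, 256.0], 0.96), ([454.0, 195.0], 0.84), ([327.0, 158.0], 0.79), ([442.0, 312.0], 0.68)]
laid_shaft [([290.0, 279.0], 0.71)]
spacer [([356.0, 213.0], 0.62)]
spacer_bar [([356.0, 206.0], 0.83)]
thin_shaft [([188.0, 385.0], 0.82)]
bearing_block [([164.0, 319.0], 0.78)]
cradle [([296.0, 287.0], 0.64)]
upper_seat [([300.0, 292.0], 0.63)]
top [[602.4474798708559, 0.0, 312.92046330998795], [0.0, 602.4474798708559, 237.60801833526878], [0.0, 0.0, 1.0]]
[[-0.0021 -1.      0.0018  0.0995]
 [-0.9827  0.0017 -0.1851  0.5002]
 [ 0.1851 -0.0022 -0.9827  1.6083]
 [ 0.      0.      0.      1.    ]]
shaft [([242.0, 194.0], 0.91), ([224.0, 344.0], 0.78), ([253.0, 134.0], 0.73)]
laid_shaft [([356.0, 218.0], 0.94)]
spacer [([243.0, 266.0], 0.57)]
spacer_bar [([246.0, 267.0], 0.69)]
thin_shaft [([450.0, 196.0], 0.59), ([449.0, 265.0], 0.27)]
bearing_block [([450.0, 266.0], 0.6)]
cradle []
upper_seat [([245.0, 270.0], 0.73)]
wrist [[350.81748325610965, 0.0, 319.15385714009506], [0.0, 350.81748325610965, 243.1542500299934], [0.0, 0.0, 1.0]]
[[ 0.4067 -0.9136 -0.0004 -0.6497]
 [-0.8822 -0.3928  0.2598 -0.0345]
 [-0.2375 -0.1053 -0.9657  0.3794]
 [ 0.      0.      0.      1.    ]]
shaft []
laid_shaft []
spacer []
spacer_bar []
thin_shaft []
bearing_block []
cradle []
upper_seat []
1.35 [ 0.265  -0.5935  0.2503] [ 0.978   0.2084  0.     -0.    ] 0.08520096021248358
```

View pics/scene0.png

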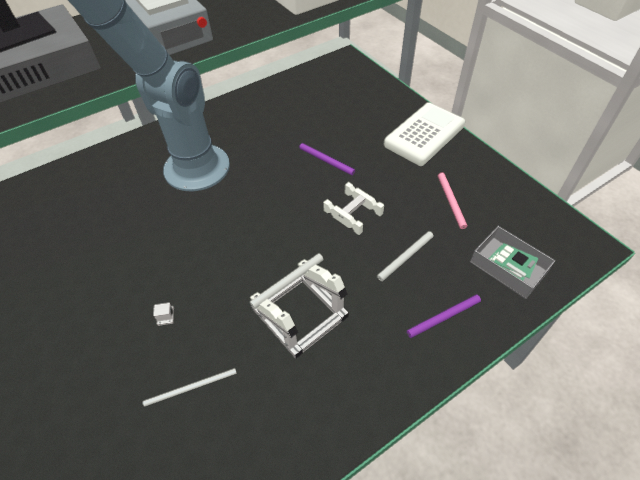

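View pics/top0.png

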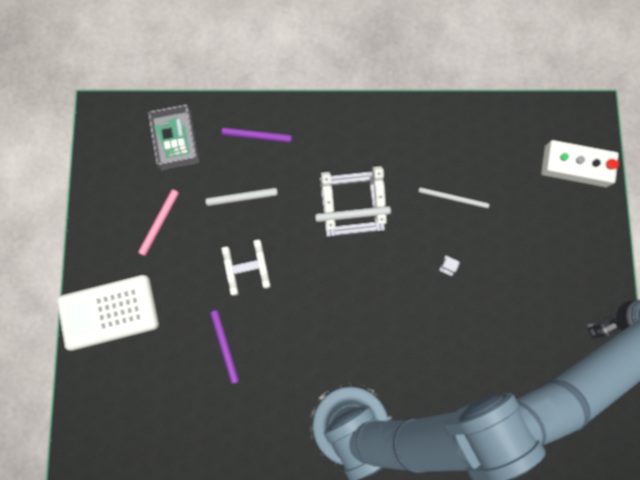

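```bash
cat > h.py <<'E'
from bench import *
import cv2,numpy as np
from scipy.spatial.transform import Rotation as R
np.set_printoptions(precision=4,suppress=True)
def ray(p,px):
    K=p["K"];T=p["camera_from_world"]
    d=np.linalg.solve(K,[px[0],px[1],1.]); Rm=T[:3,:3]; o=-Rm.T@T[:3,3]
    return o,Rm.T@d
def onz(p,px,z):
    o,d=ray(p,px); return o+d*(z-o[2])/d[2]
def onplane(p,px,p0,n):
    o,d=ray(p,px); return o+d*(np.dot(p0-o,n)/np.dot(d,n))
def proj(p,X):
    X=np.atleast_2d(X);T=p["camera_from_world"]; c=X@T[:3,:3].T+T[:3,3]; u=c@p["K"].T; return u[:,:2]/u[:,2:]
def snap(c,name,scale=1,crop=None):
    p=camera_params(c); im=read_camera(c); b=im[:,:,::-1].copy()
    if crop: b=b[crop[1]:crop[3],crop[0]:crop[2]]
    if scale!=1: b=cv2.resize(b,None,fx=scale,fy=scale,interpolation=cv2.INTER_CUBIC)
    cv2.imwrite(f"pics/{name}.png",b); return p,im
def tilt(yaw,t):
    # tool z = -(cradle z) when t=30deg; tool y along cradle x
    # frame: x up slope, y level, z out of slope
    Rc=R.from_euler('z',yaw)*R.from_euler('y',-t)
    # cradle axes; tool z=-zc, tool y = xc  -> tool x = y×z = xc×(-zc)= yc
    M=Rc.as_matrix(); return R.from_matrix(np.column_stack([M[:,1],M[:,0],-M[:,2]]))
E
python3 - <<'E'
from h import *
im=cv2.imread("pics/top0.png");sc=cv2.imread("pics/scene0.png")
a=cv2.resize(im[120:310,190:510],(800,475),interpolation=cv2.INTER_CUBIC);cv2.imwrite("pics/topcrop.png",a)
a=cv2.resize(sc[170:370,240:460],(800,727)[:2],interpolation=cv2.INTER_CUBIC);a=cv2.resize(a,(660,600));cv2.imwrite("pics/scenecrop.png",a)
p=camera_params("top");s=camera_params("scene")
for n,px,z in (("shaftL",(206,201),.01),("shaftR",(277,192),.01),("thinL",(420,190),.006),("thinR",(489,206),.006),("block",(450,266),.02),("bar",(245.5,267),.028),("laidL",(316,217),.085),("laidR",(391,210),.085)):
    print(n,onz(p,px,z))
for n,px,z in (("shaft",(406,257),.01),("bar",(355,207),.028),("laid",(287,280),.085)): print("scene",n,onz(s,px,z))
E
```

```text
shaftL [0.6136 0.4019 0.01  ]
shaftR [0.6397 0.2005 0.01  ]
thinL [ 0.646 -0.208  0.006]
thinR [ 0.5987 -0.4027  0.006 ]
block [ 0.4247 -0.2809  0.02  ]
bar [0.4219 0.2843 0.028 ]
laidL [0.5497 0.0902 0.085 ]
laidR [ 0.5688 -0.1128  0.085 ]
scene shaft [0.6342 0.3013 0.01  ]
scene bar [0.4331 0.2864 0.028 ]
scene laid [ 0.5615 -0.0074  0.085 ]
```

View pics/topcrop.png

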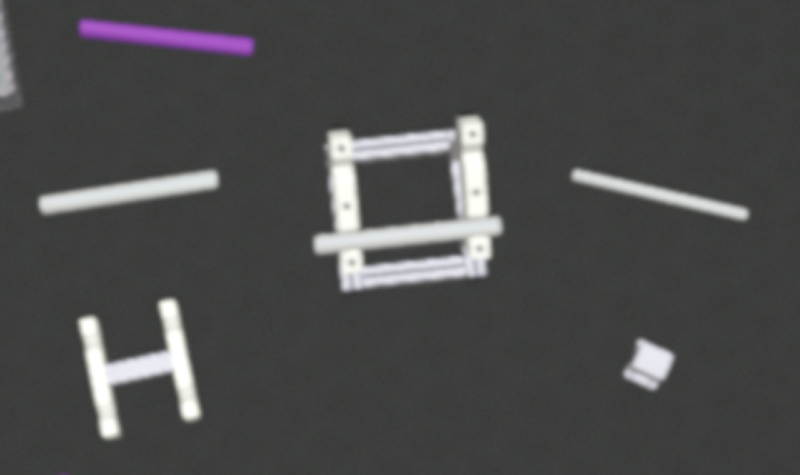

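View pics/scenecrop.png

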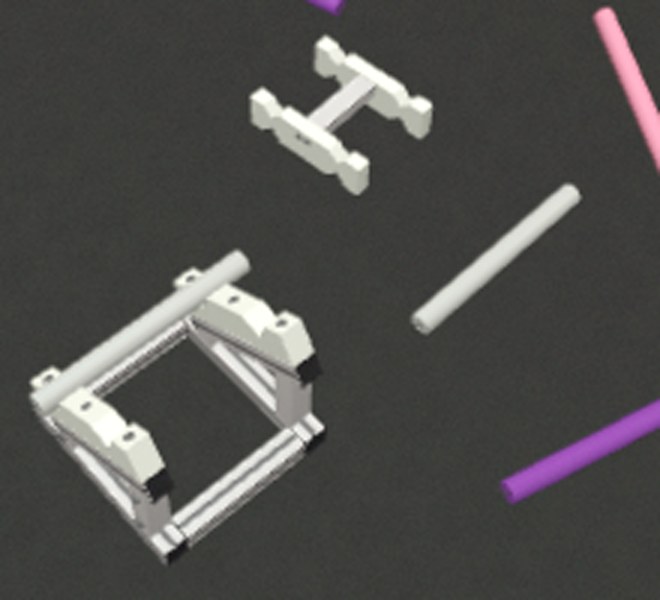

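```bash
python3 - <<'E'
from h import *
T=camera_params("wrist")["camera_from_world"]; o=-T[:3,:3].T@T[:3,3]
Rt=R.from_quat(read_tcp_rot()); print("cam in tool",Rt.inv().apply(o-read_eef_pos()), Rt.inv().apply(T[2,:3]),Rt.inv().apply(T[0,:3]))
yaw=np.radians(7.4)
for name,pos,y,t in (("over",[.53,.29,.4],yaw,0),("shaft",[.627,.301,.022],yaw,0),("rack",[.6,-.01,.35],.09,np.pi/6),("seat",[.632,-.006,.125],.09,np.pi/6),("bar",[.427,.285,.028],.21,0),("spseat",[.58,-.01,.13],.09,np.pi/6)):
    for f in (0,np.pi):
        r=tilt(y,t)*R.from_euler('z',f)
        print(name,f,inverse_kinematics(pos,r.as_quat()))
E
```

```text
cam in tool [ 0.0645 -0.0001 -0.1249] [-0.2598 -0.0007  0.9657] [-0.0011  1.      0.0004]
over 0 [ 0.3251  0.4464 -1.2137  1.4723  0.4173  1.5093 -0.7515]
over 3.141592653589793 [ 0.3371  0.4599 -1.2395  1.4719  0.4338  1.5156  2.378 ]
shaft 0 [ 0.0212  0.87   -0.7623  1.5718  0.6864  0.9843 -0.8273]
shaft 3.141592653589793 [ 0.2653  1.1842 -1.2591  1.56    1.1638  1.2871  2.0964]
rack 0 [ 0.5904 -0.0351 -0.6075  1.959  -0.0848  0.6903  0.1189]
rack 3.141592653589793 None
seat 0 [ 0.3547  0.3361 -0.4445  2.1036  0.5042  0.2336 -0.4021]
seat 3.141592653589793 [-0.8398  0.4464  0.9262  2.1548 -1.2063  0.3932 -2.0377]
bar 0 [ 0.0653  0.6342 -0.8671  2.0294  0.6854  0.7948 -1.004 ]
bar 3.141592653589793 [ 0.3236  0.9317 -1.2525  2.0207  1.0593  1.0638  1.8959]
spseat 0 [ 0.4958  0.2564 -0.5751  2.2115  0.5242  0.2149 -0.4224]
spseat 3.141592653589793 [-0.8828  0.3082  0.9382  2.268  -1.0939  0.3099 -2.0886]
```

```bash
python3 - <<'E'
from h import *
r=tilt(.09,np.pi/6)
c=np.array([.595,-.012,.105])
z=-r.apply([0,0,1]); print(c+.2*z)
move_ptp(c+.2*z,r.as_quat()); pause(.2)
p,im=snap("wrist","w_rack"); np.save("p_rack.npy",p,allow_pickle=True)
for n in ("cradle","laid_shaft","upper_seat"): print(n,[(np.round(d["at"],1),round(d["confidence"],2)) for d in tip_of("wrist",n)][:3])
print(read_time_s(),read_eef_pos(),c)
E
```

```text
[ 0.4954 -0.021   0.2782]
cradle []
laid_shaft []
upper_seat []
3.9583 [ 0.4954 -0.0211  0.2782] [ 0.595 -0.012  0.105]
```

View pics/w_rack.png

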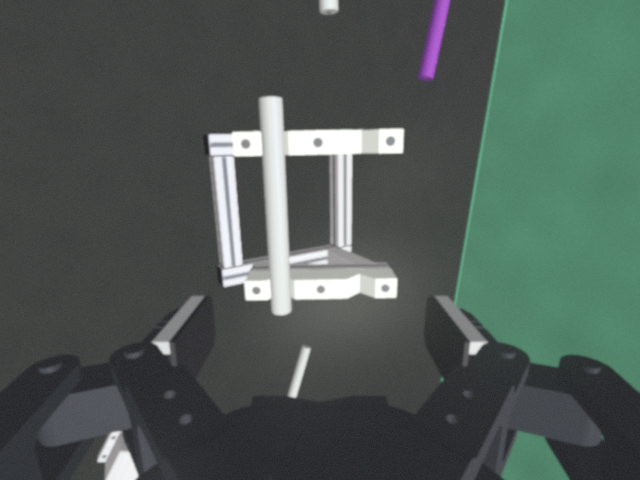

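```bash
python3 - <<'E'
from h import *
im=cv2.imread("pics/w_rack.png"); cv2.imwrite("pics/rackz.png",cv2.resize(im[90:325,200:415],None,fx=2.55,fy=2.55,interpolation=cv2.INTER_CUBIC))
E
```

```text
(no output)
```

View pics/rackz.png

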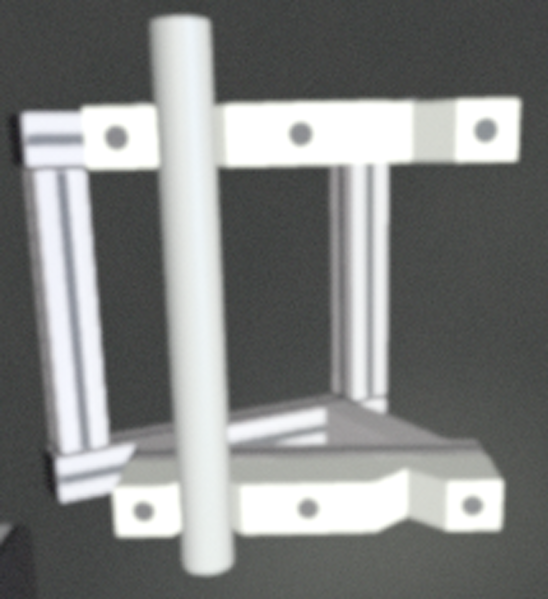

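```bash
cat > fit.py <<'E'
from h import *
from scipy.optimize import least_squares
p=np.load("p_rack.npy",allow_pickle=True).item()
z=lambda a,b:(a/2.55+200,b/2.55+90)
obs=[((-75,80,0),z(82,107)),((-75,60,0),z(82,168)),((75,80,0),z(520,98)),((75,60,0),z(520,160)),
((-75,-60,0),z(113,485)),((-75,-80,0),z(115,537)),((75,-60,0),z(502,479)),((75,-80,0),z(503,529)),((0,70,0),z(300,133)),((0,-70,0),z(307,508))]
P=np.array([o[0] for o in obs])/1000.;U=np.array([o[1] for o in obs])
def pose(v):
    Rc=R.from_euler('z',v[2])*R.from_euler('y',-(np.pi/6+(v[4] if len(v)>4 else 0))); t=np.array([v[0],v[1],.105+(v[3] if len(v)>3 else 0)]); return Rc,t
f=lambda v:(proj(p,pose(v)[0].apply(P)+pose(v)[1])-U).ravel()
for v0 in ([.595,-.012,.09],[.595,-.012,.09,0,0]):
    s=least_squares(f,v0); print(s.x,np.sqrt(np.mean(s.fun**2)),"\n",s.fun.reshape(-1,2).round(1).tolist())
    if len(v0)==3:
        v=s.x; Rc,t=pose(v); np.save("cradle.npy",v)
        print("laid proj",(proj(p,Rc.apply([[-.04,.1,0],[-.04,-.1,0]])+t)-[200,90])*2.55)
        print("seat",Rc.apply([.04,0,0])+t)
        for q in ((180,17),(208,570)):
            print("laid end in cradle",Rc.inv().apply(onplane(p,z(*q),t,Rc.apply([0,0,1]))-t))
top=np.load("cradle.npy")
im=cv2.imread("pics/top0.png"); pt=camera_params("top"); Rc,t=pose(top)
Q=proj(pt,Rc.apply(P)+t)
b=cv2.resize(im[150:250,290:410],None,fx=5,fy=5,interpolation=cv2.INTER_CUBIC)
for q in Q: cv2.circle(b,tuple(np.int32((q-[290,150])*5+2)),3,(0,0,255),1)
cv2.imwrite("pics/topchk.png",b)
E
python3 fit.py
```

```text
[ 0.5949 -0.0121  0.1089] 1.0266811959771254 
 [[0.4, 0.5], [2.3, -0.1], [-1.3, 0.7], [-2.3, -0.2], [0.3, 0.4], [1.0, -1.4], [-0.6, 0.1], [-1.8, -0.9], [0.1, 0.4], [0.1, -0.6]]
laid proj [[180.7903  44.5395]
 [208.6826 577.8848]]
seat [ 0.6294 -0.0083  0.125 ]
laid end in cradle [-0.0398  0.1087  0.    ]
laid end in cradle [-0.0401 -0.0965  0.    ]
[ 0.5933 -0.0118  0.1098  0.0031  0.0024] 0.662609250207417 
 [[-0.5, -0.2], [1.5, -0.5], [-0.2, -0.2], [-1.2, -0.8], [-0.2, 1.2], [0.5, -0.4], [0.4, 0.9], [-0.8, 0.1], [0.2, -0.2], [0.3, 0.3]]
```

View pics/topchk.png

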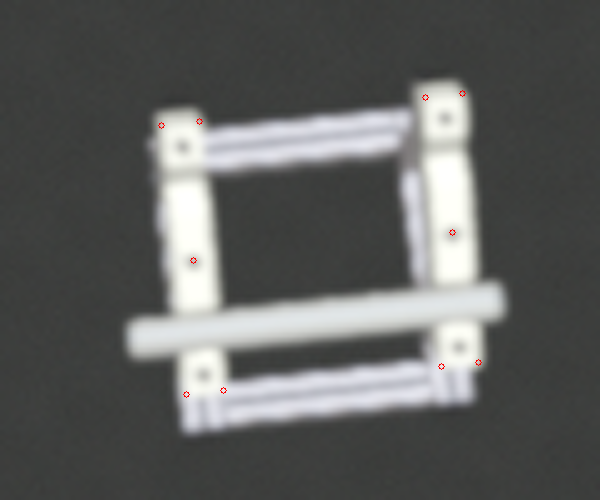

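```bash
python3 - <<'E'
from h import *
r=tilt(.12,0)
move_ptp([.525,.32,.30],r.as_quat()); pause(.2)
p,im=snap("wrist","w_parts"); np.save("p_parts.npy",p,allow_pickle=True)
for n in ("shaft","spacer_bar","spacer"): print(n,[(np.round(d["at"],1),round(d["confidence"],2)) for d in tip_of("wrist",n)][:3])
print(read_time_s(),read_eef_pos())
E
```

```text
shaft [(array([541.6, 276.3]), 0.6), (array([403.3, 230.1]), 0.56)]
spacer_bar [(array([227.8, 225.5]), 0.97)]
spacer [(array([232.9, 222.2]), 0.75)]
5.65 [0.525  0.3195 0.3   ]
```

View pics/w_parts.png

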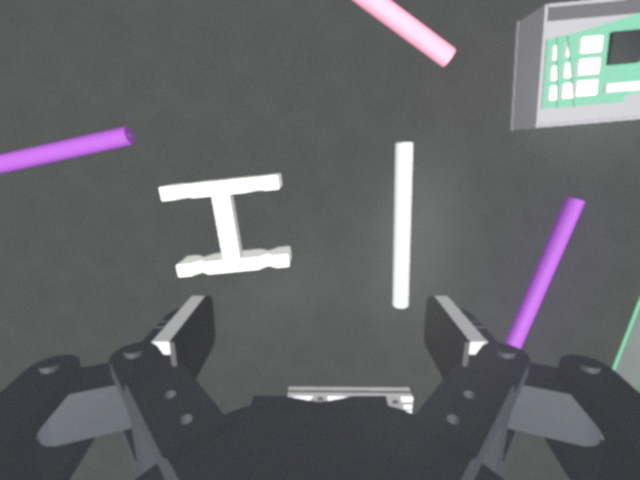

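```bash
python3 - <<'E'
from h import *
p=np.load("p_parts.npy",allow_pickle=True).item()
im=cv2.imread("pics/w_parts.png"); 
cv2.imwrite("pics/partz.png",cv2.resize(im[130:320,150:430],None,fx=2.8,fy=2.8,interpolation=cv2.INTER_CUBIC))
m=(im.min(2)>110).astype(np.uint8)
n,l,st,ce=cv2.connectedComponentsWithStats(m)
for i in range(1,n):
    x,y,w,h,a=st[i]
    if a>800 and 140<x<430 and y<260 and y+h<330:
        pts=np.argwhere(l==i)[:,::-1].astype(np.float32); rc=cv2.minAreaRect(pts); print(st[i],ce[i],rc)
        if x>350:
            b=cv2.boxPoints(rc); b=b[np.argsort(b[:,1])]; e1=b[:2].mean(0);e2=b[2:].mean(0)
            A=onz(p,e1,.012);B=onz(p,e2,.012);print("shaft",A,B,(A+B)/2,np.linalg.norm(A-B),"yaw",np.arctan2(-(A-B)[0],(A-B)[1]))
        else: print("spacer c",onz(p,ce[i],.03))
E
```

```text
[ 352    0  105   67 2447] [409.9461  29.2983] ((405.2126159667969, 24.795448303222656), (115.07109069824219, 24.887928009033203), 36.44444274902344)
shaft [0.5385 0.5424 0.012 ] [0.6458 0.4915 0.012 ] [0.5922 0.517  0.012 ] 0.11880140147958333 yaw 1.1276900144340072
[ 390  140   45  170 3732] [403.2141 224.2489] ((412.4891357421875, 224.82162475585938), (42.7381591796875, 169.37725830078125), 1.9414864778518677)
shaft [0.6232 0.4051 0.012 ] [0.6553 0.1989 0.012 ] [0.6392 0.302  0.012 ] 0.20874659850696342 yaw 0.154100891294237
[ 157  172  136  107 6150] [227.3807 225.9151] ((224.96200561523438, 225.921875), (96.92024230957031, 127.51490020751953), 84.03550720214844)
spacer c [0.4218 0.2857 0.03  ]
```

View pics/partz.png

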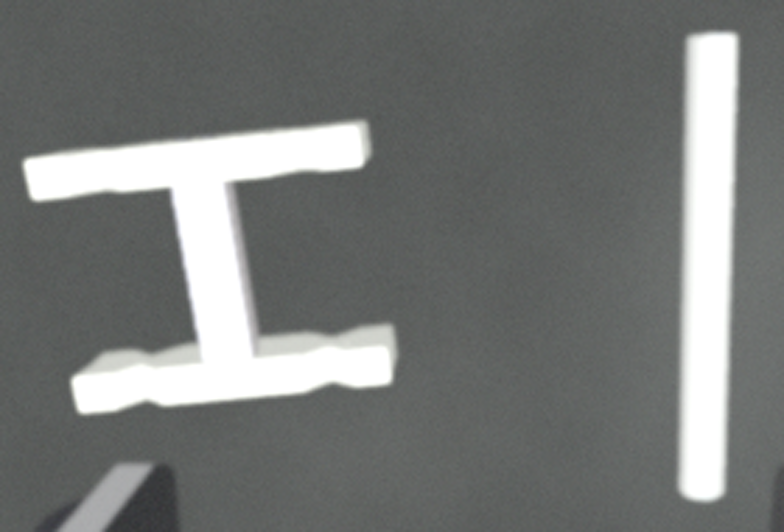

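```bash
python3 - <<'E'
from h import *
from scipy.optimize import least_squares
p=np.load("p_parts.npy",allow_pickle=True).item()
z=lambda a,b:np.array((a/2.8+150,b/2.8+130))
A=onz(p,z(713,36),.010);B=onz(p,z(703,498),.010);d=A-B
print("shaft",A,B,(A+B)/2,np.linalg.norm(d),np.arctan2(-d[0],d[1]))
obs=[((-65,52,36),z(23,160)),((-65,38,36),z(33,201)),((65,52,36),z(361,124)),((65,38,36),z(365,166)),
((-65,-38,36),z(73,378)),((-65,-52,36),z(82,414)),((65,-52,36),z(391,384)),
((-10,38,36),z(173,189)),((10,38,36),z(228,184)),((-10,-38,36),z(201,358)),((10,-38,36),z(252,355))]
P=np.array([o[0] for o in obs])/1000.;U=np.array([o[1] for o in obs])
f=lambda v:(proj(p,R.from_euler('z',v[2]).apply(P)+[v[0],v[1],0])-U).ravel()
s=least_squares(f,[.422,.286,.2],loss='soft_l1'); print(s.x,np.sqrt(np.mean(f(s.x)**2)),f(s.x).reshape(-1,2).round(1).tolist())
np.save("spacer.npy",s.x)
# top cross-check
pt=camera_params("top"); print(proj(pt,R.from_euler('z',s.x[2]).apply(P)+[s.x[0],s.x[1],0]).round(1).tolist()); print(proj(pt,[A,B]))
E
```

```text
shaft [0.6122 0.4009 0.01  ] [0.6446 0.1989 0.01  ] [0.6284 0.2999 0.01  ] 0.2046159957437473 0.15891375017918083
[0.4223 0.2842 0.2124] 1.4503344409913959 [[2.0, 0.8], [1.2, -1.3], [-1.4, 2.3], [-1.2, 0.1], [0.6, 0.2], [-0.2, -1.5], [-0.9, -0.7], [0.1, -1.7], [-1.7, -1.6], [1.5, 3.1], [0.3, 2.6]]
[[231.0, 293.7], [236.1, 292.6], [222.1, 247.6], [227.1, 246.5], [263.5, 286.6], [268.5, 285.5], [259.2, 239.7], [232.3, 272.9], [230.9, 265.8], [259.5, 267.1], [258.1, 260.0]]
[[206.3409 201.4804]
 [277.5894 190.3332]]
```

```bash
python3 - <<'E'
from h import *
r=tilt(.150,0).as_quat()
move_ptp([.6276,.300,.09],r)
movel([.6276,.300,.0225],r,speed=.1)
p,im=snap("wrist","w_g1")
print(read_ft_force())
move_gripper(.012,50); pause(.1)
print(read_finger_gap(),read_ft_force(),read_eef_pos())
movel([.6276,.300,.12],r,speed=.15); pause(.1)
print(read_finger_gap(),read_ft_force(),read_ft_torque(),read_time_s())
p,im=snap("wrist","w_g2"); snap("scene","s_g2",2.5,(300,100,520,320)); np.save("p_g2.npy",p,allow_pickle=True)
E
```

```text
[ 0.4458 -0.3903 -0.5233]
0.017582391761789627 [ 0.6244 -1.034   2.0999] [0.6282 0.3001 0.023 ]
0.018173240818998116 [-0.3958 -0.1644 -6.297 ] [-0.0298 -0.0469  0.021 ] 9.075
```

View pics/w_g2.png

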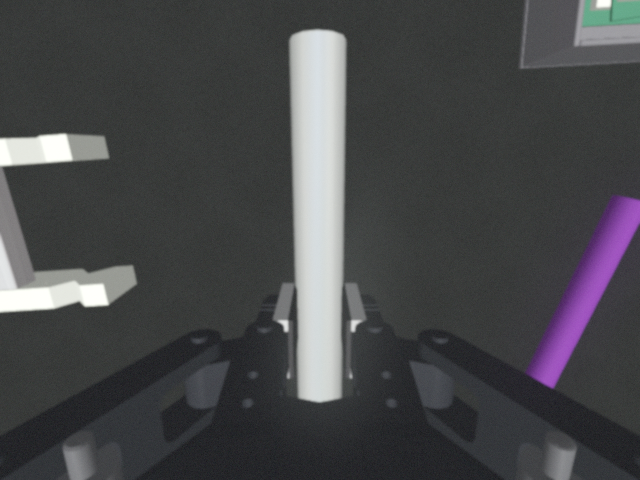

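View pics/s_g2.png

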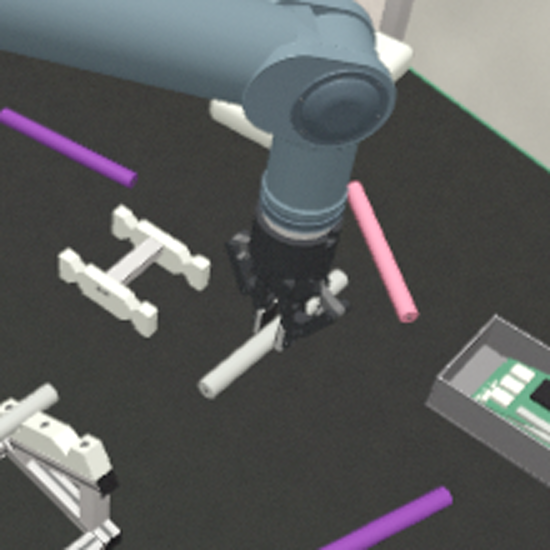

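```bash
python3 - <<'E'
from h import *
c=np.array([.5943,-.012,.1055]);yaw=.109
r=tilt(yaw,np.pi/6);Rc=R.from_euler('z',yaw)*R.from_euler('y',-np.pi/6);q=r.as_quat()
zc=Rc.apply([0,0,1]); T=lambda h:c+Rc.apply([.04,0,.0127+h])
movel([.6276,.300,.21],tilt(.15,0).as_quat(),speed=.25)
move_ptp(T(.09),q)
movel(T(.025),q,speed=.12); pause(.15)
print(read_ft_force(),read_eef_pos(),T(.025),read_finger_gap(),read_time_s())
p,im=snap("wrist","w_pl1"); np.save("p_pl1.npy",p,allow_pickle=True); snap("scene","s_pl1",4,(230,210,380,350))
E
```

```text
[-0.0243  0.775  -5.3474] [ 0.6105 -0.0099  0.1591] [ 0.61   -0.0103  0.1581] 0.017625957115441043 11.7333
```

View pics/w_pl1.png

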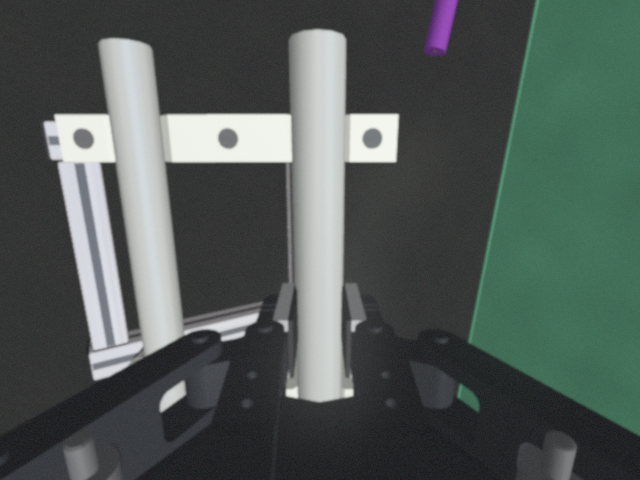

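View pics/s_pl1.png

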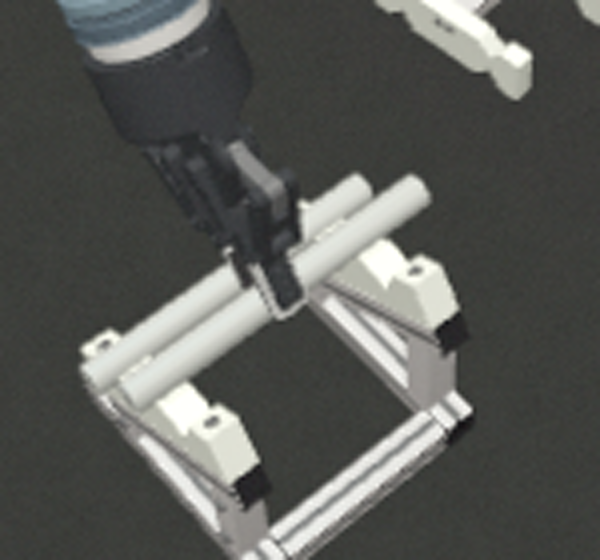

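```bash
python3 - <<'E'
from h import *
from scipy.optimize import least_squares
p1=np.load("p_pl1.npy",allow_pickle=True).item(); p0=np.load("p_rack.npy",allow_pickle=True).item()
z=lambda a,b:(a/2.55+200,b/2.55+90)
o1=[((0,70,0),(228,138)),((-75,80,0),(55.5,114)),((-75,60,0),(62.5,161.5)),((75,80,0),(397.5,114)),((75,60,0),(397.5,162))]
o0=[((-75,80,0),z(82,107)),((-75,60,0),z(82,168)),((75,80,0),z(520,98)),((75,60,0),z(520,160)),
((-75,-60,0),z(113,485)),((-75,-80,0),z(115,537)),((75,-60,0),z(502,479)),((75,-80,0),z(503,529)),((0,70,0),z(300,133)),((0,-70,0),z(307,508))]
A=lambda o:(np.array([a[0] for a in o])/1000.,np.array([a[1] for a in o],float))
sets=[(p1,)+A(o1),(p0,)+A(o0)]
def f(v,ss=sets):
    Rc=R.from_euler('z',v[2])*R.from_euler('y',-np.pi/6); t=np.array([v[0],v[1],.105+(v[3] if len(v)>3 else 0)])
    return np.concatenate([(proj(p,Rc.apply(P)+t)-U).ravel() for p,P,U in ss])
v=[.5943,-.012,.109,.0005]
print(f(v,sets[:1]).reshape(-1,2).round(1).tolist())
for ss in (sets,sets[:1]):
  for n in (3,4):
    if ss is not sets and n==4: continue
    s=least_squares(f,v[:n],args=(ss,)); print(s.x,np.sqrt(np.mean(s.fun**2)),s.fun.reshape(-1,2)[:5].round(1).tolist())
E
```

```text
[[0.0, 0.9], [0.1, 1.3], [1.7, 0.5], [-0.3, 1.0], [-2.8, -0.3]]
[ 0.5945 -0.0118  0.1087] 1.186983957656545 [[0.2, 0.4], [0.8, 0.8], [2.4, -0.1], [-0.6, 0.6], [-3.1, -0.8]]
[ 0.5939 -0.0118  0.1081  0.002 ] 0.7443225019842487 [[0.3, 0.3], [-1.3, 0.3], [0.4, -0.0], [1.6, 0.3], [-1.1, -0.5]]
[ 0.5943 -0.0116  0.107 ] 1.3142525059720216 [[0.0, 0.1], [0.5, 0.2], [2.0, -0.7], [-0.8, 0.6], [-3.3, -0.9]]
```

```bash
python3 - <<'E'
from h import *
c=np.array([.5943,-.0118,.1055]);yaw=.1085
r=tilt(yaw,np.pi/6);Rc=R.from_euler('z',yaw)*R.from_euler('y',-np.pi/6);q=r.as_quat()
T=lambda h:c+Rc.apply([.04,0,.0127+h])
f0=Rc.inv().apply(read_ft_force())
movel(T(.008),q,speed=.06); pause(.1)
h=.008
while h>-.006:
    d=Rc.inv().apply(read_ft_force())-f0
    e=Rc.inv().apply(read_eef_pos()-c)*1e3
    print(round(h*1e3,1),d.round(1),e.round(1))
    if d[2]>9: break
    h-=.0015; movel(T(h),q,speed=.02); pause(.05)
print(read_time_s(),read_finger_gap())
snap("wrist","w_pl2"); snap("scene","s_pl2",4,(230,210,380,350))
E
```

```text
8.0 [ 0.6  0.8 -1. ] [40.2  0.1 20.9]
6.5 [ 0.8  0.3 -1.2] [40.  -0.1 19.3]
5.0 [ 1.   0.  -0.7] [40.   0.  17.7]
3.5 [ 0.3  1.8 -0.7] [40.   0.  16.2]
2.0 [-0.1  0.4  0.5] [39.9  0.  14.7]
0.5 [-0.7  1.5 -0.8] [40.   0.  13.2]
-1.0 [0.9 0.2 3.8] [40.7  0.1 11.9]
-2.5 [-2.9  0.1 27.5] [40.7  0.1 11.7]
14.4667 0.017834075290108605
```

View pics/w_pl2.png

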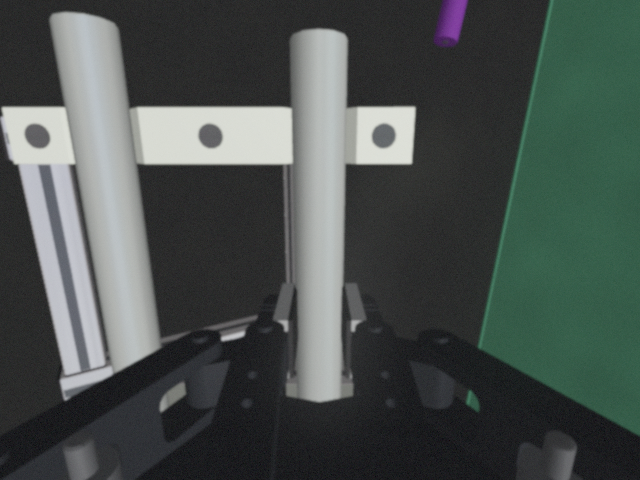

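View pics/s_pl2.png

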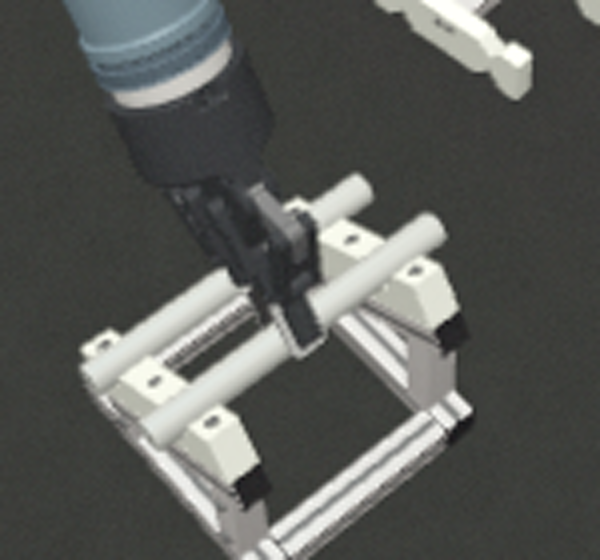

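```bash
python3 - <<'E'
from h import *
c=np.array([.5943,-.0118,.1055]);yaw=.1085
r=tilt(yaw,np.pi/6);Rc=R.from_euler('z',yaw)*R.from_euler('y',-np.pi/6);q=r.as_quat()
e=read_eef_pos()
T=lambda h:c+Rc.apply([.0405,0,.0127+h])
movel(T(-.0012),q,speed=.02)
print(read_ft_force())
move_gripper(.045); pause(.2)
print(read_ft_force(),read_eef_pos(),read_finger_gap())
movel(T(.06),q,speed=.12)
movel(c+Rc.apply([0,0,.2]),q,speed=.25); pause(.1)
p,im=snap("wrist","w_laid"); np.save("p_laid.npy",p,allow_pickle=True)
print(read_time_s())
im=cv2.imread("pics/w_laid.png"); cv2.imwrite("pics/laidz.png",cv2.resize(im[90:325,190:425],None,fx=2.5,fy=2.5,interpolation=cv2.INTER_CUBIC))
E
```

```text
[-8.1233 -1.1907  5.3713]
[-0.2807 -0.054  -0.3785] [ 0.6237 -0.0086  0.1358] 0.04470705513491525Traceback (most recent call last):
  File "<stdin>", line 11, in <module>
bench.MotionError: the arm cannot follow that straight line within its joint ranges
```

```bash
python3 - <<'E'
from h import *
c=np.array([.5943,-.0118,.1055]);yaw=.1085
r=tilt(yaw,np.pi/6);Rc=R.from_euler('z',yaw)*R.from_euler('y',-np.pi/6);q=r.as_quat()
T=lambda h:c+Rc.apply([.0405,0,.0127+h])
print(read_qpos(),read_eef_pos())
for h in (.01,.02,.03,.04,.05,.06): print(h,inverse_kinematics(T(h),q))
E
```

```text
[ 1.1175  0.3914 -1.2745  2.1273  0.8109  0.4704 -0.5819] [ 0.5929 -0.0124  0.1885]
0.01 [ 0.8933  0.45   -1.0506  2.1047  0.9637  0.4107 -0.7234]
0.02 [ 0.9359  0.4386 -1.0942  2.11    0.9353  0.4233 -0.6964]
0.03 [ 0.9793  0.4271 -1.1383  2.1148  0.9057  0.4356 -0.6688]
0.04 [ 1.0239  0.4153 -1.183   2.1193  0.875   0.4475 -0.6404]
0.05 [ 1.0698  0.4035 -1.2285  2.1234  0.8432  0.4591 -0.6113]
0.06 [ 1.1174  0.3914 -1.2751  2.1271  0.8103  0.4705 -0.5814]
```

```bash
python3 - <<'E'
from h import *
c=np.array([.5943,-.0118,.1055]);yaw=.1085
r=tilt(yaw,np.pi/6);Rc=R.from_euler('z',yaw)*R.from_euler('y',-np.pi/6);q=r.as_quat()
P=c+Rc.apply([0,0,.2]); print(inverse_kinematics(P,q))
move_ptp(P,q); pause(.1); move_gripper(.085)
p,im=snap("wrist","w_laid"); np.save("p_laid.npy",p,allow_pickle=True)
print(read_time_s(),read_qpos())
im=cv2.imread("pics/w_laid.png"); cv2.imwrite("pics/laidz.png",cv2.resize(im[90:325,190:425],None,fx=2.5,fy=2.5,interpolation=cv2.INTER_CUBIC))
E
```

```text
[ 1.1135 -0.2902 -0.9492  2.2362 -0.6136  0.636   0.6511]
17.9583 [ 1.1136 -0.2901 -0.9492  2.2362 -0.6135  0.6359  0.6511]
```

View pics/laidz.png

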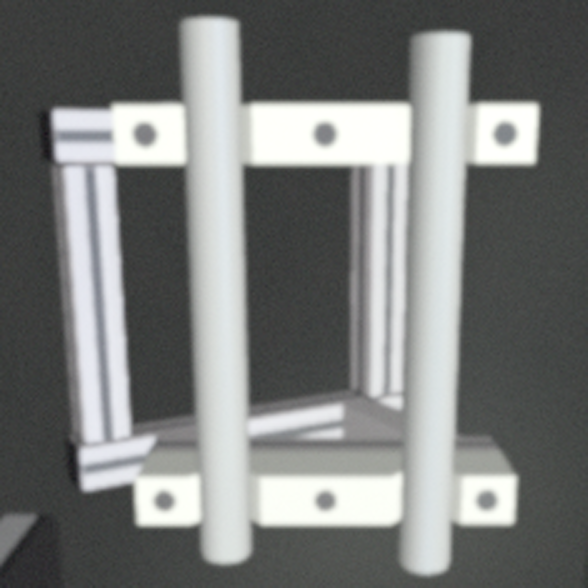

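```bash
python3 - <<'E'
from h import *
p=np.load("p_laid.npy",allow_pickle=True).item()
c=np.array([.5943,-.0118,.1055]);yaw=.1085
Rc=R.from_euler('z',yaw)*R.from_euler('y',-np.pi/6)
z=lambda a,b:(a/2.5+190,b/2.5+90)
for n,q in (("up+",(440.5,36)),("up-",(425.5,568)),("lo+",(210,22)),("lo-",(226,557)),("scr+",(325,134)),("scr-",(325.5,500)),("s",(145,134)),("s",(504,133)),("s",(165,500)),("s",(487,500))):
    print(n,Rc.inv().apply(onplane(p,z(*q),c,Rc.apply([0,0,1]))-c)*1e3)
E
```

```text
up+ [ 40.5748 102.3915  -0.    ]
up- [  41.2884 -100.3427   -0.    ]
lo+ [-39.2598 107.0192   0.    ]
lo- [-39.7934 -95.3395   0.    ]
scr+ [ 0.4719 69.7201 -0.    ]
scr- [  0.5857 -70.5472  -0.    ]
s [-63.7406  69.7995  -0.    ]
s [64.3112 69.9844 -0.    ]
s [-63.3472 -70.4665  -0.    ]
s [ 64.9184 -70.6284  -0.    ]
```

```bash
python3 - <<'E'
from h import *
x,y,yw=np.load("spacer.npy"); q=tilt(yw,0).as_quat()
print(inverse_kinematics([x,y,.14],q))
move_ptp([x,y,.14],q); pause(.15)
p,im=snap("wrist","w_sp"); np.save("p_sp.npy",p,allow_pickle=True)
print(tip_of("wrist","spacer_bar")[:2],read_time_s(),read_qpos())
print(proj(p,[[x,y,.028]]))
E
```

```text
[-0.1365  0.3162 -0.6055  2.0034  0.23    0.8885 -0.6526]
[{'at': [322.4, 242.1], 'confidence': 0.95}] 19.5083 [-0.134   0.3147 -0.6049  2.0035  0.2299  0.8885 -0.6524]
[[319.1084 242.6996]]
```

View pics/w_sp.png

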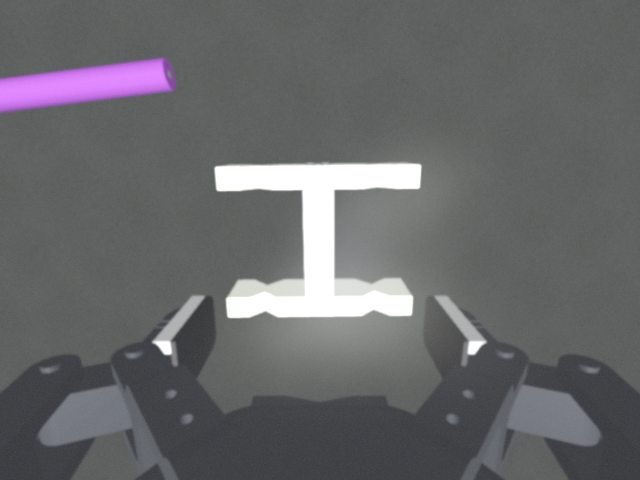

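```bash
python3 - <<'E'
from h import *
p=np.load("p_sp.npy",allow_pickle=True).item()
x,y,yw=np.load("spacer.npy"); Rz=R.from_euler('z',yw)
im=cv2.imread("pics/w_sp.png"); cv2.imwrite("pics/spz.png",cv2.resize(im[150:330,205:435],None,fx=3.4,fy=3.4,interpolation=cv2.INTER_CUBIC))
for q in ((303,190),(334,190),(305,294),(335,294),(216,167),(420,164),(216,190),(420,188),(228,294),(412,291),(228,317),(413,314)):
    print(q,Rz.inv().apply(onz(p,q,.036)-[x,y,0])*1e3)
E
```

```text
(303, 190) [-10.3188  37.7085  36.    ]
(334, 190) [ 9.8593 37.6096 36.    ]
(305, 294) [-10.1257 -35.245   36.    ]
(335, 294) [ 11.0246 -35.3603  36.    ]
(216, 167) [-65.7269  52.621   36.    ]
(420, 164) [64.7106 53.8721 36.    ]
(216, 190) [-66.9149  37.9857  36.    ]
(420, 188) [65.7788 38.6299 36.    ]
(228, 294) [-64.3805 -34.9494  36.    ]
(412, 291) [ 65.1952 -33.3803  36.    ]
(228, 317) [-65.6661 -52.7367  36.    ]
(413, 314) [ 67.0498 -51.1165  36.    ]
```

View pics/spz.png

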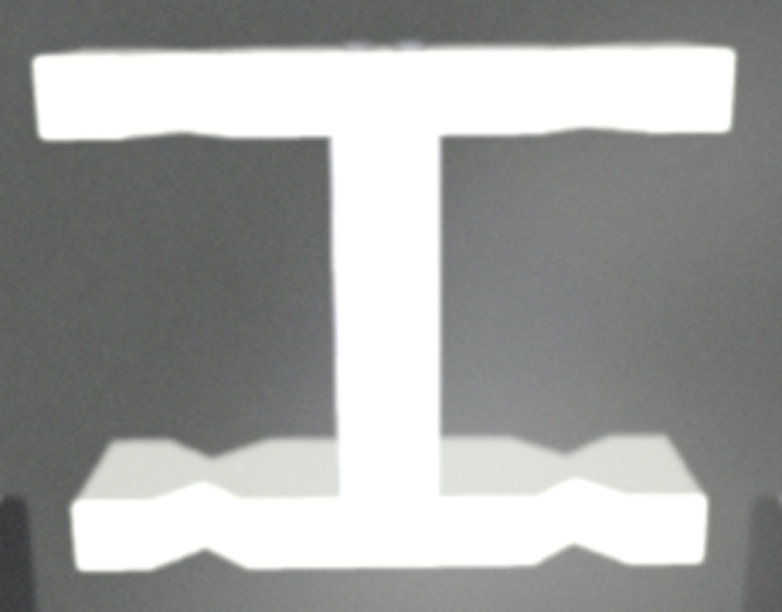

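```bash
python3 - <<'E'
from h import *
x,y,yw=np.load("spacer.npy"); yw=.2215; q=tilt(yw,0).as_quat()
y+=.0005;x+=.0001
movel([x,y,.0285],q,speed=.12)
move_gripper(.012,60); pause(.1)
print(read_finger_gap(),read_ft_force(),read_eef_pos(),read_time_s())
e=read_eef_pos(); print("grip",e)
movel([x,y,.10],q,speed=.12); pause(.15)
print(read_finger_gap(),read_ft_force(),read_ft_torque())
p,im=snap("wrist","w_sp2"); np.save("p_sp2.npy",p,allow_pickle=True); snap("scene","s_sp2",4,(290,120,440,260))
E
```

```text
0.019382831440852632 [ 1.0149 -0.678   2.7637] [0.4228 0.285  0.0289] 21.3
grip [0.4228 0.285  0.0289]
0.019099691107203054 [-0.4647  0.5053 -1.4251] [-0.0221  0.0005  0.0356]
```

View pics/w_sp2.png

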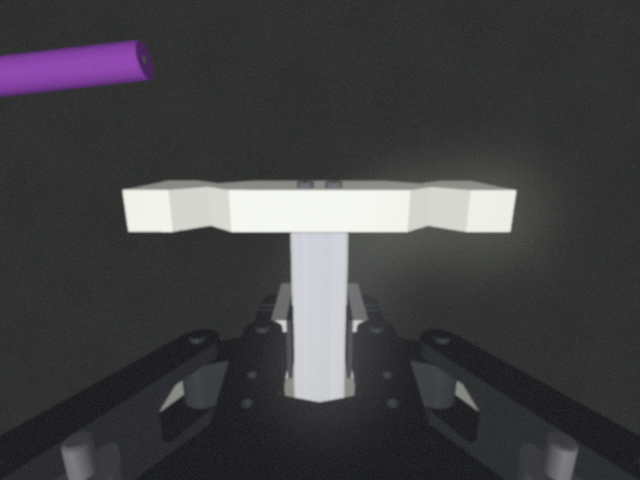

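View pics/s_sp2.png

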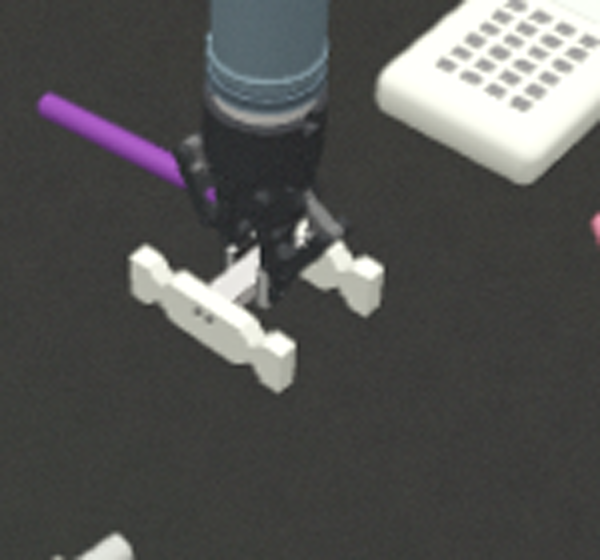

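```bash
python3 - <<'E'
from h import *
yaw=.1085
r=tilt(yaw,np.pi/6);Rc=R.from_euler('z',yaw)*R.from_euler('y',-np.pi/6);q=r.as_quat()
c=np.array([.5943,-.0118,.1055])+Rc.apply([.0006,-.0003,-.0005]); np.save("c2.npy",c)
T=lambda h:c+Rc.apply([0,0,.0309+h])
movel([.4229,.2847,.26],tilt(.2215,0).as_quat(),speed=.2)
print(read_qpos(),inverse_kinematics(T(.10),q))
move_ptp(T(.10),q)
print(read_qpos(),inverse_kinematics(T(0),q))
movel(T(.03),q,speed=.12); pause(.2)
print(read_ft_force(),Rc.inv().apply(read_eef_pos()-c),read_finger_gap(),read_time_s())
p,im=snap("wrist","w_sp3"); np.save("p_sp3.npy",p,allow_pickle=True); snap("scene","s_sp3",4,(230,200,380,340))
E
```

```text
[-0.0748  0.1599 -0.6465  1.8953  0.1062  1.1231 -0.5399] [ 0.3178 -0.0343 -0.3247  2.2599 -0.1565  0.3969  0.2272]
[ 0.3168 -0.0335 -0.3267  2.2592 -0.1566  0.3975  0.2268] [ 0.2215  0.2164 -0.2643  2.2219  0.0684  0.1889  0.0229]
[-0.4889  0.2752 -2.0933] [ 0.0008 -0.0002  0.0616] 0.018934980054073444 25.4167
```

View pics/w_sp3.png

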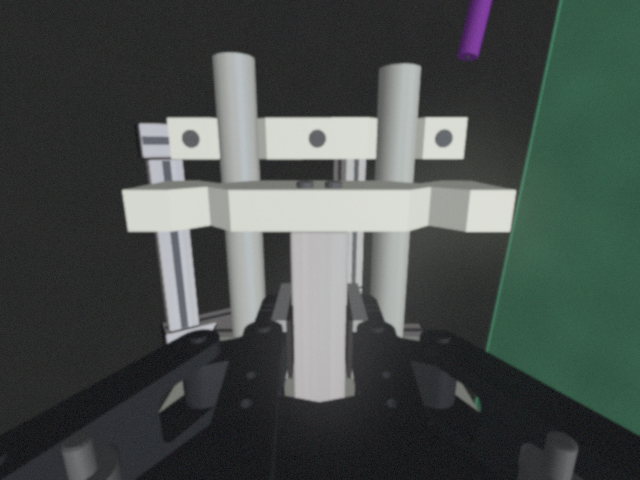

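View pics/s_sp3.png

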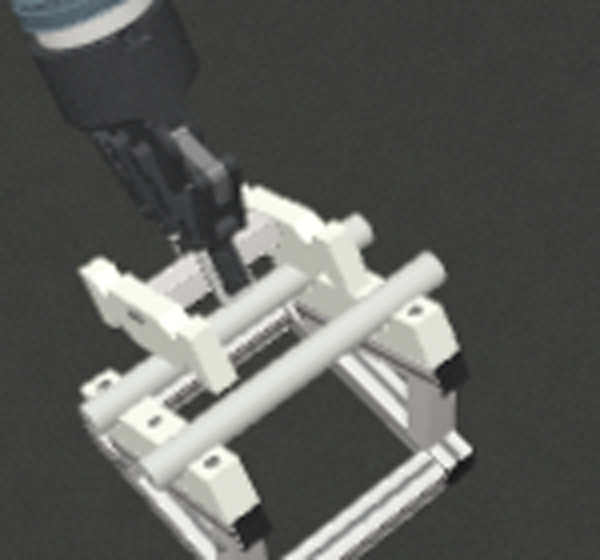

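```bash
python3 - <<'E'
from h import *
yaw=.1085
r=tilt(yaw,np.pi/6);Rc=R.from_euler('z',yaw)*R.from_euler('y',-np.pi/6);q=r.as_quat()
c=np.load("c2.npy")
T=lambda h:c+Rc.apply([0,0,.0309+h])
f0=Rc.inv().apply(read_ft_force())
movel(T(.008),q,speed=.06); pause(.1)
h=.008
while h>-.005:
    d=Rc.inv().apply(read_ft_force())-f0
    e=Rc.inv().apply(read_eef_pos()-c)*1e3
    print(round(h*1e3,1),d.round(1),e.round(1),read_ft_torque())
    if d[2]>8: break
    h-=.001; movel(T(h),q,speed=.02); pause(.08)
print(read_time_s(),read_finger_gap())
p,im=snap("wrist","w_sp4"); np.save("p_sp4.npy",p,allow_pickle=True); snap("scene","s_sp4",4,(230,200,380,340))
E
```

```text
8.0 [ 0.9 -0.7 -0.3] [-0.   0.1 38.8] [-0.0768  0.693   0.0114]
7.0 [ 1.2 -1.7 -1.2] [ 0.1 -0.1 38. ] [-0.0307  0.7068 -0.0179]
6.0 [ 0.6 -0.4 -1. ] [-0.   0.  36.9] [-0.0649  0.6989  0.0616]
5.0 [ 1.8 -0.6 -0.5] [-0.1  0.  35.9] [-0.1008  0.6668 -0.0042]
4.0 [ 0.4 -0.3 -0.5] [-0.   0.  34.9] [-0.0775  0.709   0.0247]
3.0 [ 1.2 -1.6 -0.7] [-0.   0.  33.9] [-0.0357  0.6902  0.0425]
2.0 [ 0.4 -1.3 -0.3] [-0.  -0.  32.9] [-0.0491  0.7611  0.01  ]
1.0 [-0.  -1.  -0.5] [-0.   0.  31.9] [-0.0729  0.7236  0.0312]
0.0 [-0.3 -0.7 -0.6] [-0.   0.  30.9] [-0.0905  0.6685 -0.0257]
-1.0 [-1.1 -0.9  9. ] [ 0.1 -0.  30.6] [-0.0141  0.9865  0.1293]
29.1333 0.01925028397440022
```

View pics/w_sp4.png

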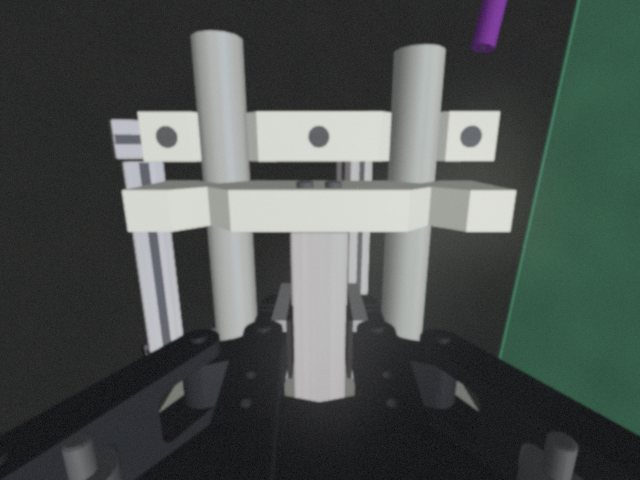

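View pics/s_sp4.png

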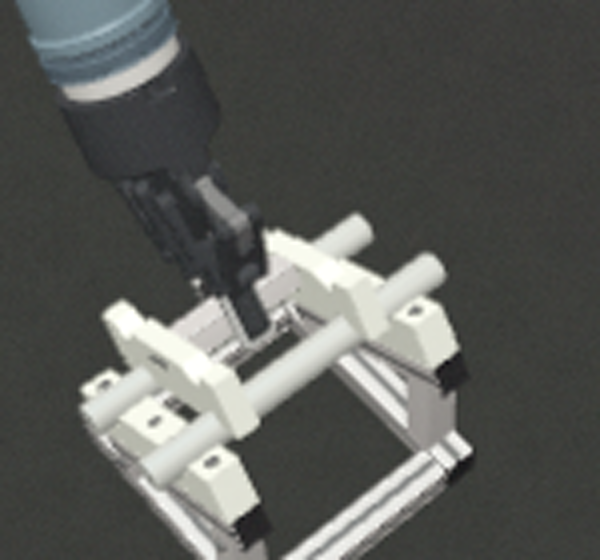

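```bash
python3 - <<'E'
from h import *
yaw=.1085
r=tilt(yaw,np.pi/6);Rc=R.from_euler('z',yaw)*R.from_euler('y',-np.pi/6);q=r.as_quat()
c=np.load("c2.npy")
T=lambda h:c+Rc.apply([0,0,.0309+h])
def rep(s): print(s,Rc.inv().apply(read_ft_force()).round(1),Rc.inv().apply(read_eef_pos()-c)*1e3,Rc.inv().apply(read_ft_torque()))
rep(0); movel(T(-.0016),q,speed=.02); pause(.15); rep(1)
movel(T(-.0006),q,speed=.02); pause(.15); rep(2)
move_gripper(.034); pause(.3); rep(3); print(read_finger_gap())
movel(T(.05),q,speed=.1); 
P=T(.17)
move_ptp(P,q); pause(.2)
p,im=snap("wrist","w_fin"); np.save("p_fin.npy",p,allow_pickle=True); snap("scene","s_fin",4,(230,200,380,340)); print(read_time_s())
E
```

```text
0 [-3.   0.8  8.5] [ 0.0891 -0.078  30.5659] [0.0807 1.0001 0.0046]
1 [-3.4  0.6 15.8] [ 0.0883 -0.0744 30.4938] [ 0.1986  1.2758 -0.0006]
2 [-2.5  0.1  7.6] [ 0.0575 -0.1017 30.5724] [0.1464 0.8781 0.0612]
3 [ 0.4  0.3 -0.7] [ 0.0537  0.0194 30.2388] [-0.0098  0.5509 -0.0449]
0.03391425384025047
32.1417
```

View pics/w_fin.png

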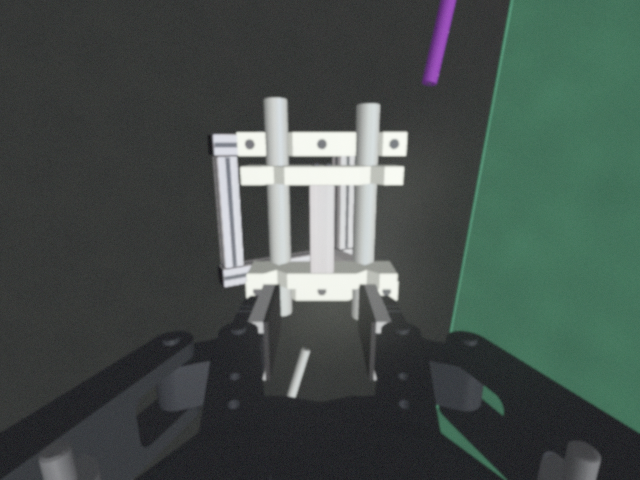

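View pics/s_fin.png

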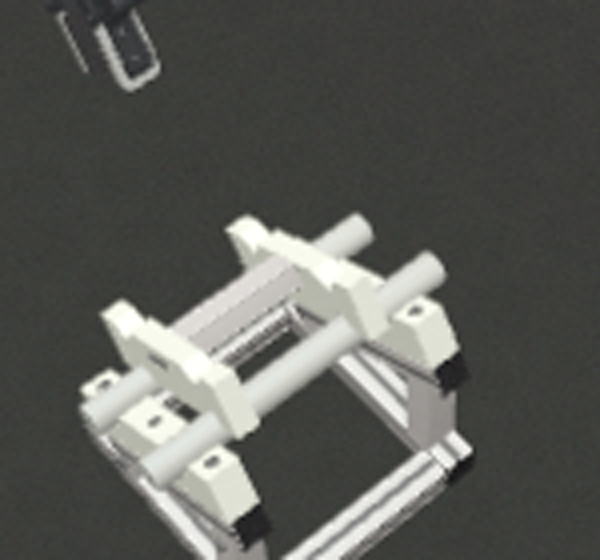

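```bash
python3 - <<'E'
from h import *
yaw=.1085;Rc=R.from_euler('z',yaw)*R.from_euler('y',-np.pi/6);c=np.load("c2.npy")
p=np.load("p_fin.npy",allow_pickle=True).item()
im=cv2.imread("pics/w_fin.png");b=cv2.resize(im[90:330,200:420],None,fx=2.5,fy=2.5,interpolation=cv2.INTER_CUBIC)
P=np.array([(s*65,t*y,38) for s in(-1,1) for t in(-1,1) for y in(38,52)]+[(s*10,t*38,38) for s in(-1,1) for t in(-1,1)]+[(s*75,t*y,0) for s in(-1,1) for t in(-1,1) for y in(60,80)])/1000.
for u in proj(p,Rc.apply(P)+c): cv2.circle(b,tuple(np.int32((u-[200,90])*2.5+1)),2,(0,0,255),-1)
cv2.imwrite("pics/finz.png",b)
s=cv2.imread("pics/s_fin.png");ps=camera_params("scene")
for u in proj(ps,Rc.apply(P)+c): cv2.circle(s,tuple(np.int32((u-[230,200])*4+2)),2,(0,0,255),-1)
cv2.imwrite("pics/sfinz.png",s)
E
```

```text
(no output)
```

View pics/finz.png

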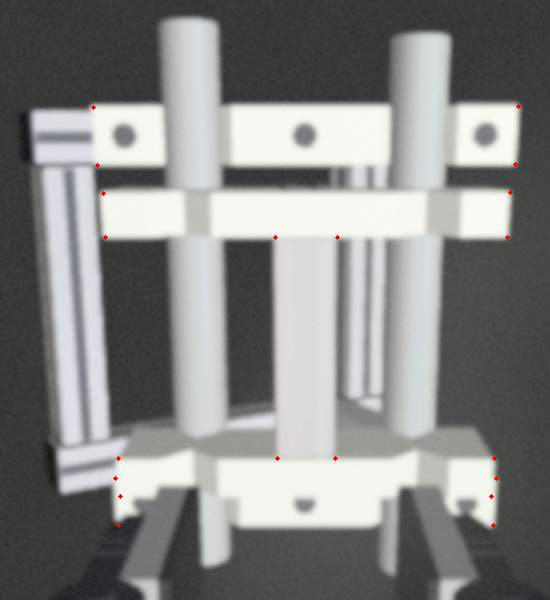

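View pics/sfinz.png

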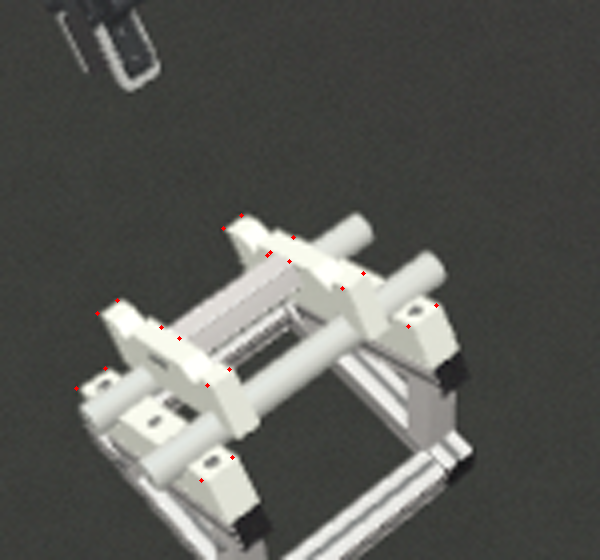

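```bash
python3 - <<'E'
from bench import *
pause(.3); print(read_time_s(),read_joint_vel().round(4) if hasattr(read_joint_vel(),'round') else 0, read_ft_force()); sign_off()
E
```

```text
32.4417 [ 0.0016 -0.0047 -0.0009 -0.0012 -0.0009 -0.0016 -0.0014] [-0.2901526   0.09007266 -0.09638062]
the job is handed in; nothing more can be done
```

The loose grey thick shaft is in the upper notches and the white spacer is seated over both thick shafts. I handed the job in at 32.4 s; `sign_off` reports no verdict.

- **Shaft:** I set it down in the rack while gripping it, and the force along the slope's normal peaked at about 27 N. I eased off before opening the fingers. The wrist picture afterwards put its axis at cradle x of about +40 mm, parallel to the laid shaft within about 0.5 degrees and within about 1 mm endways.
- **Spacer:** I gripped it by the bar, tilted it 30 degrees and lowered it in 1 mm steps. Contact came within 0.4 mm of the expected seated depth. I pressed to about 16 N to confirm it was seated, then released it.
- **Last checks:** In the final wrist picture, the spacer and strip corners fall within about 1 pixel (roughly 1 mm) of the fully seated prediction. The scene camera showed spacer and rack both offset by about 1.5 pixels, which I read as calibration error rather than misplacement. The gripper was clear, with no force on it.
- **Other things:** One retreat line was refused by the joint-range check, and I replaced it with a joint-space move; nothing was disturbed. I made no move towards the thin shaft, the bearing block or the pink and purple look-alikes, but I did not re-measure their positions at the end.

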